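# Sort returned water meters by ring colour

## Task

Sort the five used water meters into the three trays by the colour of the ring round the dial, whatever the body looks like: red-ringed ones into the red-rimmed tray, green into green, yellow into yellow. Set each one down gently so that it stands upright on its tray's floor, beside any meter already there. Leave the two loose pipe couplings where they stand.

Things in the scene. Friction and masses are not known exactly. Their poses are not given: they have to be found in the camera images.
- meter_red_brass: Used water meter, red ring round its white dial, brass body, about 0.45 kg, upright. Round head (the ring) 56 mm across, 48 to 78 mm above the foot: grip it there, from any side. Below: bowl 52 mm across down to 30 mm, foot 48 mm across. Pipe 100 mm long along x, axis 17 mm up, 30 mm nuts on its ends (tops at 32 mm). Origin: centre of the foot's underside, z up
- meter_red_dark: Used water meter, red ring round its white dial, dark grey body, about 0.45 kg, upright. Round head (the ring) 56 mm across, 48 to 78 mm above the foot: grip it there, from any side. Below: bowl 52 mm across down to 30 mm, foot 48 mm across. Pipe 100 mm long along x, axis 17 mm up, 30 mm nuts on its ends (tops at 32 mm). Origin: centre of the foot's underside, z up
- meter_green_brass: Used water meter, green ring round its white dial, brass body, about 0.45 kg, upright. Round head (the ring) 56 mm across, 48 to 78 mm above the foot: grip it there, from any side. Below: bowl 52 mm across down to 30 mm, foot 48 mm across. Pipe 100 mm long along x, axis 17 mm up, 30 mm nuts on its ends (tops at 32 mm). Origin: centre of the foot's underside, z up
- meter_green_dark: Used water meter, green ring round its white dial, dark grey body, about 0.45 kg, upright. Round head (the ring) 56 mm across, 48 to 78 mm above the foot: grip it there, from any side. Below: bowl 52 mm across down to 30 mm, foot 48 mm across. Pipe 100 mm long along x, axis 17 mm up, 30 mm nuts on its ends (tops at 32 mm). Origin: centre of the foot's underside, z up
- meter_yellow_dark: Used water meter, yellow ring round its white dial, dark grey body, about 0.45 kg, upright. Round head (the ring) 56 mm across, 48 to 78 mm above the foot: grip it there, from any side. Below: bowl 52 mm across down to 30 mm, foot 48 mm across. Pipe 100 mm long along x, axis 17 mm up, 30 mm nuts on its ends (tops at 32 mm). Origin: centre of the foot's underside, z up
- tray_red: Fixed navy tray with a red rim: outside 154 (its x) by 204 mm (its y), 138 by 188 mm between the rims, 142 by 192 mm below them; floor 4 mm thick, rim top 45 mm above the bench. Two meters fit side by side, pipes along x, at y = -48 and +48 mm. Origin: centre of the underside, z up
- tray_green: Fixed navy tray with a green rim: outside 154 (its x) by 204 mm (its y), 138 by 188 mm between the rims, 142 by 192 mm below them; floor 4 mm thick, rim top 45 mm above the bench. Two meters fit side by side, pipes along x, at y = -48 and +48 mm. Origin: centre of the underside, z up
- tray_yellow: Fixed navy tray with a yellow rim: outside 154 (its x) by 204 mm (its y), 138 by 188 mm between the rims, 142 by 192 mm below them; floor 4 mm thick, rim top 45 mm above the bench. Two meters fit side by side, pipes along x, at y = -48 and +48 mm. Origin: centre of the underside, z up
- coupling_a: loose brass pipe coupling, a bystander: a short tube 34 mm outside diameter, 20 mm bore, 22 mm high, standing on the bench among the meters; origin: centre of its underside
- coupling_b: loose bright steel pipe coupling, a bystander: a short tube 34 mm outside diameter, 20 mm bore, 22 mm high, standing on the bench among the meters; origin: centre of its underside
Things that resemble listed ones, but are neither listed nor needed, are in the scene too. What is shaped like the meter_yellow_dark but pink or turquoise is not meant.

How it is judged:
By the outcome, as a careful person would: the job done as asked, in the order asked, and still so for the second after the job is handed in, with the robot touching nothing.
It also fails if it takes over 109 s, if anything falls off the work surface, if the arm or the gripper's body presses on something with over 40 N, if the wrist force passes 120 N, or if a joint passes its speed limit or range.

## Robot

A 6-joint arm with a two-finger parallel gripper is mounted at the origin on the work surface. World frame = base frame: x ahead of the robot, y to its left, z up, the work surface at z = 0. Lengths are in m, angles in rad, forces in N, time in s.
With the tool pointing down it reaches from about 0.275 to 0.725 m from the base axis. Payload 5.6 kg.
Tool frame: the origin (TCP) lies where the fingers leave the gripper's body, on its centre line; the fingertips stand 73 mm ahead of it and the grasp point (between the pads) lies 54 mm ahead of it; z points along the fingers, y is the line along which they close (so a half turn about z gives the same grasp; the last joint's range is limited). The gripper opens to 85 mm and grips with 20 to 120 N. Pads are 22 mm wide; open, the fingers measure 114 mm over their backs; the gripper's body (76 mm by 85 mm) begins 54 mm behind the grasp point. The pads swing forward as they close: fully open they stand 13 mm farther back than shut.
Start: joints at [1.403, 0.255, 0.108, 0, -1.424, -0.285], TCP at [0.241, 0.495, 0.304] pointing down, gripper open.
Joint ranges: [-2.95, 2.95], [-1.21, 1.97], [-1.09, 1.5], [-2.87, 1.71], [-2.94, -0.07], [-3.05, 3.05]. Speed limits (rad/s): [2.57, 2.57, 3.14, 3.14, 3.14, 3.14].

## Interface

Orientations are given as a rotation vector (axis times angle).
In Python, from rig import bot, capture gives the robot as it stands.
- The arm moves only by the shell command python3 -m inch 'ROWS' [OPENING]. ROWS is text: rows parted by semicolons, each of 6 numbers parted by spaces: the shift along the world's x, y, z in mm, then the turn, a rotation vector about the world's x, y, z in rad. In form: dx dy dz wx wy wz; .... A call has 1 to 8 rows; each row is the pose to reach, as a shift and turn from the pose commanded when the call began; what a row does not reach only later rows make up. A row lasts 1/8 s, in which the tool goes at most 62.5 mm and 10.7 degrees, less where a joint would pass 70% of its speed; a pose out of reach is approached as far as the arm can. A call with a gripper value outside its range is refused whole. OPENING is the opening, from -1 (shut) to 1 (fully open), so that 0 is half open, set as the call begins (- or left out, the last holds). The fingers move at their own pace and stop on an object; the grip force is fixed at half the most. Time passes only in rows, so rows that repeat a pose let the fingers close. It gives the time, the measured TCP pose, the force, the opening and the grip force at its end, in the units of the state.
- bot.observe(): the state, without advancing time (a new reading comes with each control period).
- capture(name): name is "side" or "top"; returns a dict with "image" (480x640x3 uint8, blue, green, red), "vertical_fov" (degrees; the focal length in pixels is half the picture's height over the tangent of half this angle, whatever the lens; pixels are square), "cx", "cy" (the principal point, pixels), "k1" (the pictures are not rectified: a ray, as slopes to the right and down, at radius r is drawn at 1 + k1 r^2 times it, then the intrinsics apply), "eye" and "attitude" of the camera in the world. Camera axes: x right, y down, z forward; pixel columns grow to the right and rows downward; lengths in m; the calibration is good to about 2 mm. A picture is of the moment at which its call begins. There is no depth.
- bot.job_done(): hands the job in; it is judged then, once.
The state is a dict: "time": time; "qpos": joint angles; "qd": joint speeds; "joint_torque": joint torques, N m; "tool_pos": TCP position; "tool_rot": TCP orientation; "contact_force": force on the tool from outside, world axes, zero at the start; "moment": the same for the moment, N m; "grip_width": opening from 0.0 (shut) to 1.0 (fully open); "grip_force": force on a finger pad.
Only numpy, scipy, OpenCV 4.12 (cv2) and the standard library are available. Lean on these libraries where they do the work, as an engineer would, in place of code of your own. Each camera call takes 0.05 s, during which the arm holds its last target. There are 200 camera calls.

## Working session

There is one attempt and no reset: what is moved stays moved. The work goes in short steps, Python scripts to look and compute and a shell command to move; the robot and the scene stay as the last step left them, time stands still between calls to the robot, and variables do not carry over. Pictures are saved under pics/ and viewed, at most 14 in all, crops included, and the job is handed in when it is done.

```bash
mkdir -p pics; ls; python3 - <<'E'
from rig import bot, capture
import cv2
for n in("top","side"):
    c=capture(n); cv2.imwrite(f"pics/{n}0.png",c["image"]); print({k:v for k,v in c.items() if k!="image"})
s=bot.observe(); print(s)
E
```

```text
pics
{'vertical_fov': 48.01114894593069, 'cx': 311.1578540772669, 'cy': 248.93467284554237, 'k1': -0.15022263980771625, 'eye': array([ 0.3131396 , -0.09303425,  1.33961568]), 'attitude': array([-2.15188968,  2.19645638, -0.08263552])}
{'vertical_fov': 57.560169819276894, 'cx': 321.4083411545582, 'cy': 239.06454992120322, 'k1': 0.0012934224082363761, 'eye': array([0.07028816, 0.46947328, 0.63086763]), 'attitude': array([-0.73981015,  2.56059989, -1.13930258])}
{'time': 0.1, 'qpos': array([ 1.40256204e+00,  2.55705603e-01,  1.07132271e-01, -3.81723099e-04,
       -1.42389974e+00, -2.84596558e-01]), 'qd': array([ 0.00026447, -0.00281822,  0.00187292,  0.00098614,  0.00057782,
       -0.00012497]), 'joint_torque': array([-1.79896990e-03, -3.87602592e+01,  2.38475704e+01,  5.37792295e+00,
       -3.77417280e-03,  1.75821981e-06]), 'tool_pos': array([0.24045303, 0.49430678, 0.30308226]), 'tool_rot': array([ 3.05973844e+00, -7.04948460e-01, -4.38684679e-04]), 'contact_force': array([0.10422795, 0.08638589, 0.02788075]), 'moment': array([ 0.02472693,  0.01908825, -0.00403949]), 'grip_force': 0.0, 'grip_width': 1.0027874147799953}
```

View pics/top0.png

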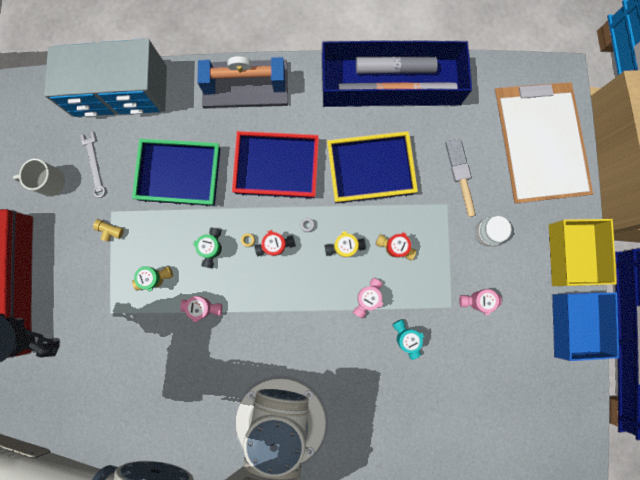

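View pics/side0.png

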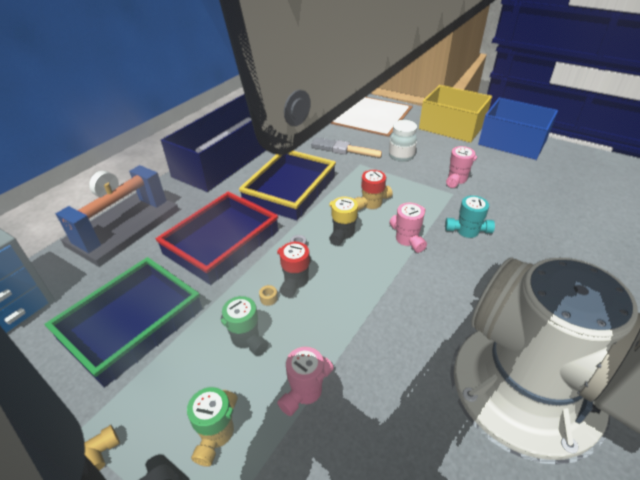

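The top view shows the five meters on the mat: green brass (147,278), green dark (207,246), red dark (273,243), yellow dark (346,244) and red brass (400,245). The trays lie behind them: green (177,171), red (277,164), yellow (372,166). The pink and turquoise ones are decoys.

```bash
cat > h.py <<'E'
import numpy as np, cv2
from scipy.spatial.transform import Rotation as R
from rig import bot, capture
def cam(c):
    f=240/np.tan(np.radians(c["vertical_fov"]/2))
    K=np.array([[f,0,c["cx"]],[0,f,c["cy"]],[0,0,1]]); return K,np.array([c["k1"],0,0,0,0.]),R.from_rotvec(c["attitude"]).as_matrix(),c["eye"]
def world(c,uv,z):
    K,d,A,e=cam(c); p=cv2.undistortPointsIter(np.float64(uv).reshape(-1,1,2),K,d,None,None,(3,50,1e-9)).reshape(-1,2)
    r=np.c_[p,np.ones(len(p))]@A.T; return (e+r*((z-e[2])/r[:,2:]))[:,:2]
E
python3 - <<'E'
from h import *
c=capture("top"); im=c["image"]; np.save("top0.npy",im)
hsv=cv2.cvtColor(im,cv2.COLOR_BGR2HSV)
hue={"red":[(0,7),(174,180)],"green":[(55,80)],"yellow":[(22,32)]}
for n,rs in hue.items():
    m=sum(((hsv[...,0]>=a)&(hsv[...,0]<=b)&(hsv[...,1]>150)&(hsv[...,2]>70)) for a,b in rs).astype(np.uint8)
    m[:125]=0;m[330:]=0;m[:,:100]=0;m[:,500:]=0
    k,l,st,ce=cv2.connectedComponentsWithStats(m)
    for i in range(1,k):
        if st[i,4]<60: continue
        pts=np.argwhere(l==i)[:,::-1].astype(np.float32)
        if st[i,2]>60:
            r=cv2.boxPoints(cv2.minAreaRect(world(c,pts,.045).astype(np.float32)*1000)); 
            (cx,cy),(w,h),a=cv2.minAreaRect(world(c,pts,.045).astype(np.float32)*1000); print(n,"tray",cx,cy,w,h,a)
        else:
            (x,y),rad=cv2.minEnclosingCircle(pts); print(n,"ring",st[i],(x,y),rad,world(c,[(x,y)],.078)*1000)
g=cv2.resize(im[200:325,110:435],None,fx=2.46,fy=2.46*1,interpolation=cv2.INTER_CUBIC); 
big=cv2.resize(im[205:320,120:300],None,fx=4.4,fy=4.4,interpolation=cv2.INTER_CUBIC);cv2.imwrite("pics/cropL.png",big)
big=cv2.resize(im[205:320,250:430],None,fx=4.4,fy=4.4,interpolation=cv2.INTER_CUBIC);cv2.imwrite("pics/cropR.png",big)
E
```

```text
red tray 635.1615600585938 1.0358505249023438 202.71510314941406 154.66769409179688 85.52701568603516
red ring [261 231  25  24 168] (272.7391357421875, 242.86956787109375) 12.44468879699707 [[436.14775428   6.66188776]]
red ring [387 233  24  24 186] (398.5, 244.27272033691406) 12.543007850646973 [[ 426.65085123 -289.57349662]]
green ring [136 140  37  56 116] (153.8488311767578, 168.89535522460938) 31.623401641845703 [[622.80517895 294.28120024]]
green ring [174 142  42   8  93] (194.5, 146.0) 20.718448638916016 [[676.25153337 194.25217084]]
green ring [211 145   8  60  84] (214.0, 174.5) 29.65224838256836 [[604.07131244 146.05756121]]
yellow tray 623.2681884765625 -236.84619140625 155.17117309570312 202.86990356445312 5.801095962524414
yellow ring [334 232  25  25 171] (345.9230651855469, 244.07691955566406) 12.425728797912598 [[ 429.67890119 -165.47797893]]
```

View pics/cropL.png

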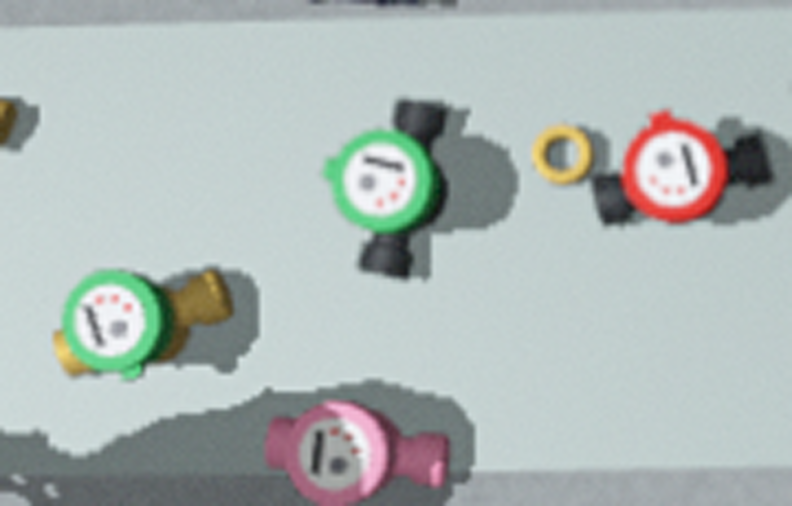

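View pics/cropR.png

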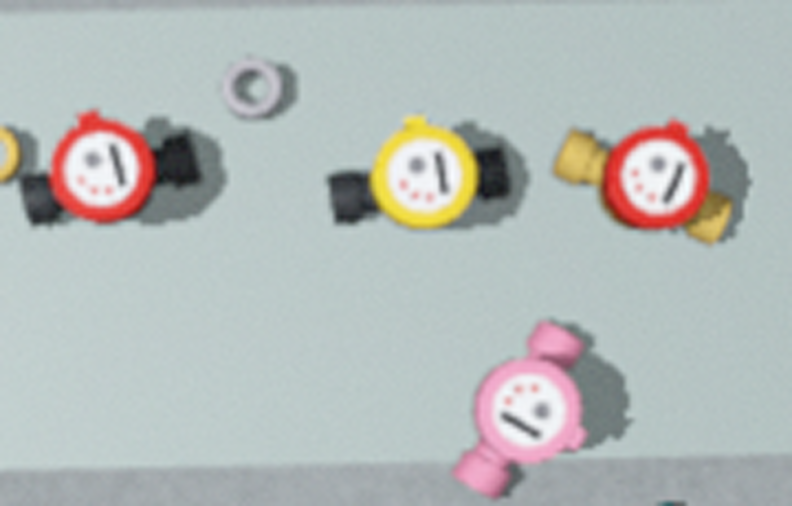

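The crops show nut centres as follows. In the left crop they are green dark (420,120)/(386,257), red dark (614,199)/(750,159) and green brass (210,297)/(72,353). In the right crop they are yellow (350,196)/(493,173) and red brass (578,157)/(710,218). A small lug sits on each ring square to the pipe, so I will close the fingers along the pipe.

```bash
python3 - <<'E'
from h import *
c=capture("top"); im=np.load("top0.npy")
M={"GD":(120,(382,182),(420,120),(386,257)),"RD":(120,(674,170),(614,199),(750,159)),"GB":(120,(113,320),(210,297),(72,353)),
"Y":(250,(424,175),(350,196),(493,173)),"RB":(250,(656,178),(578,157),(710,218))}
for n,(o,r,a,b) in M.items():
    f=lambda p:(o+(p[0]+.5)/4.4-.5,205+(p[1]+.5)/4.4-.5)
    C=world(c,[f(r)],.078)[0]*1e3; P=world(c,[f(a),f(b)],.03)*1e3; d=P[1]-P[0]
    print(n,C.round(),"nutmid",P.mean(0).round(),"len",np.hypot(*d).round(),"pipe deg",(np.degrees(np.arctan2(d[1],d[0]))%180).round(1))
hsv=cv2.cvtColor(im,cv2.COLOR_BGR2HSV)
m=(hsv[...,0]>50)&(hsv[...,0]<85)&(hsv[...,1]>110); m=m.astype(np.uint8); m[:130]=0;m[210:]=0;m[:,:125]=0;m[:,226:]=0
w=world(c,np.argwhere(m)[:,::-1].astype(float),.045)*1e3
print("green",cv2.minAreaRect(w.astype(np.float32)))
s=bot.observe(); Rm=R.from_rotvec(s["tool_rot"]).as_matrix(); print("tool y deg",np.degrees(np.arctan2(Rm[1,1],Rm[0,1])),s["tool_pos"],s["time"])
E
```

```text
GD [432. 164.] nutmid [433. 162.] len 79.0 pipe deg 165.7
RD [435.   7.] nutmid [435.   6.] len 79.0 pipe deg 105.2
GB [360. 313.] nutmid [359. 312.] len 85.0 pipe deg 110.7
Y [ 429. -166.] nutmid [ 428. -167.] len 80.0 pipe deg 98.0
RB [ 425. -290.] nutmid [ 424. -291.] len 81.0 pipe deg 63.9
green ((623.6121826171875, 249.82742309570312), (206.62364196777344, 155.80511474609375), 84.4256820678711)
tool y deg -115.94332446411423 [0.24045818 0.49441603 0.30335201] 0.2
```

Everything agrees: the nut midpoints match the ring centres and the tray sizes come out right. I'll start with green brass at (360,313), pipe 110.7°, going in from above.

```bash
python3 -m inch '119 -182 -54 0 0 -2.328;119 -182 -54 0 0 -2.328;119 -182 -54 0 0 -2.328;119 -182 -54 0 0 -2.328;119 -182 -54 0 0 -2.328;119 -182 -54 0 0 -2.328;119 -182 -54 0 0 -2.328;119 -182 -54 0 0 -2.328' 1; python3 -m inch '0 0 0 0 0 -0.834;0 0 0 0 0 -0.834;0 0 0 0 0 -0.834;0 0 0 0 0 -0.834;0 0 0 0 0 -0.834;0 0 0 0 0 -0.834'
cat > st.py <<'E'
from h import *
import sys
s=bot.observe(); Rm=R.from_rotvec(s["tool_rot"]).as_matrix()
print(s["time"],(s["tool_pos"]*1e3).round(1),"yaw",np.degrees(np.arctan2(Rm[1,1],Rm[0,1])).round(1),"tilt",Rm[:2,2].round(3),"q",s["qpos"].round(2),"F",s["contact_force"].round(1),"w",round(s["grip_width"],3),round(s["grip_force"],1))
if len(sys.argv)>1:
    x0,x1,y0,y1=map(int,sys.argv[3:7]); im=capture(sys.argv[1])["image"][y0:y1,x0:x1]
    k=min(800/(x1-x0),600/(y1-y0),3); cv2.imwrite(f"pics/{sys.argv[2]}.png",cv2.resize(im,None,fx=k,fy=k,interpolation=cv2.INTER_CUBIC))
E
python3 st.py side s1 0 640 0 480
```

```text
time: 1.2
tool_pos: [0.3595, 0.3124, 0.2497]
tool_rot: [1.751, -2.608, 0.0]
contact_force: [-0.2, -0.3, 0.0]
grip_width: 1.002
grip_force: 0.0
time: 1.95
tool_pos: [0.3595, 0.3125, 0.2497]
tool_rot: [0.556, -3.092, 0.0]
contact_force: [1.1, 0.1, 0.5]
grip_width: 0.998
grip_force: 0.0
1.95 [359.5 312.5 249.7] yaw 110.4 tilt [-0. -0.] q [ 1.05  0.13 -0.18 -0.   -1.25 -2.26] F [1.1 0.1 0.5] w 0.998 0.0
```

View pics/s1.png

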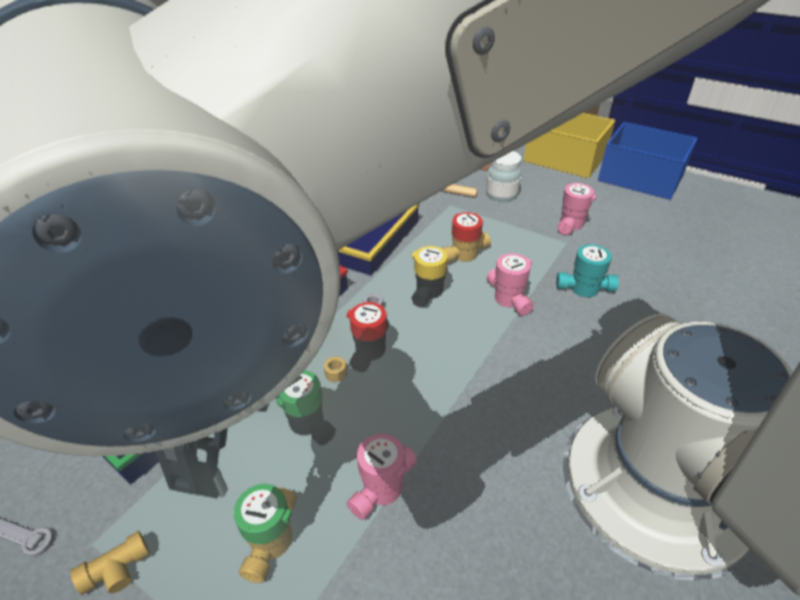

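The side view shows the gripper above and behind the green brass meter (265,510), as expected from this angle, so I'll go down and grip.

```bash
python3 -m inch '0.5 0 -60 0 0 0;0.5 0 -100 0 0 0;0.5 0 -120 0 0 0;0.5 0 -135 0 0 0;0.5 0 -135 0 0 0' && python3 -m inch '0 0 0 0 0 0;0 0 0 0 0 0;0 0 0 0 0 0;0 0 0 0 0 0;0 0 0 0 0 0;0 0 0 0 0 0' -1; python3 st.py
```

```text
time: 2.62
tool_pos: [0.3597, 0.312, 0.1139]
tool_rot: [0.556, -3.09, 0.003]
contact_force: [-0.0, 0.8, -0.1]
grip_width: 0.999
grip_force: 0.0
time: 3.38
tool_pos: [0.3607, 0.3132, 0.1161]
tool_rot: [-0.555, 3.09, 0.002]
contact_force: [-1.0, -1.4, 7.1]
grip_width: 0.641
grip_force: 63.9
3.375 [360.7 313.2 116.1] yaw 110.4 tilt [0.002 0.002] q [ 1.04  0.26 -0.4   0.   -0.91 -2.26] F [-1.  -1.4  7.1] w 0.641 63.9
```

```bash
python3 -m inch '0 0 40 0 0 0;0 0 100 0 0 0;60 0 110 0 0 0.18;110 -5 110 0 0 0.36;160 -8 110 0 0 0.54;210 -10 110 0 0 0.72;250 -15 110 0 0 0.9;268 -15 110 0 0 1.08' && python3 -m inch '0 0 0 0 0 0.032;0 0 0 0 0 0.032' ; python3 st.py top t1 100 420 100 340
```

```text
time: 4.38
tool_pos: [0.6292, 0.2965, 0.2219]
tool_rot: [2.067, -2.36, -0.002]
contact_force: [-0.6, 0.8, -5.2]
grip_width: 0.639
grip_force: 66.3
time: 4.62
tool_pos: [0.6272, 0.2976, 0.2236]
tool_rot: [2.099, -2.334, -0.002]
contact_force: [-0.7, 0.9, -5.3]
grip_width: 0.64
grip_force: 66.3
4.625 [627.2 297.6 223.6] yaw 173.9 tilt [-0.003 -0.001] q [ 0.67  0.58  0.4  -0.   -1.39 -0.77] F [-0.7  0.9 -5.3] w 0.64 66.3
```

View pics/t1.png

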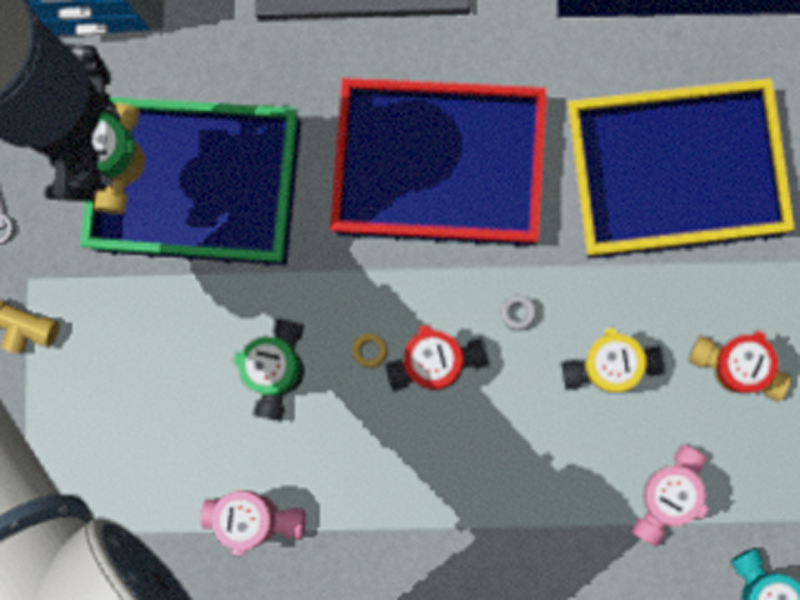

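The meter is held over the left half of the green tray (crop 115,150), with its pipe along tray x. I'll lower it gently.

```bash
python3 -m inch '0 0 -50 0 0 0;0 0 -85 0 0 0;0 0 -95 0 0 0;0 0 -100 0 0 0;0 0 -102 0 0 0;0 0 -104 0 0 0;0 0 -104 0 0 0'; python3 st.py
```

```text
time: 5.55
tool_pos: [0.6283, 0.2977, 0.1215]
tool_rot: [-2.102, 2.333, -0.0]
contact_force: [-0.7, 0.3, -5.8]
grip_width: 0.641
grip_force: 66.3
5.55 [628.3 297.7 121.5] yaw 174.0 tilt [0.001 0.001] q [ 0.67  0.63  0.23  0.   -1.17 -0.77] F [-0.7  0.3 -5.8] w 0.641 66.3
```

```bash
python3 -m inch '0 0 -1 0 0 0;0 0 -1.5 0 0 0;0 0 -2 0 0 0;0 0 -2 0 0 0'; python3 -m inch '0 0 0 0 0 0;0 0 0 0 0 0;0 0 0 0 0 0;0 0 0 0 0 0;0 0 0 0 0 0' 1; python3 st.py
```

```text
time: 6.05
tool_pos: [0.6283, 0.2976, 0.1202]
tool_rot: [-2.102, 2.333, -0.001]
contact_force: [-2.3, -0.7, 5.7]
grip_width: 0.639
grip_force: 67.4
time: 6.68
tool_pos: [0.6281, 0.2976, 0.1188]
tool_rot: [2.103, -2.334, 0.0]
contact_force: [0.2, 0.7, -0.5]
grip_width: 1.002
grip_force: 0.0
6.675 [628.1 297.6 118.8] yaw 174.0 tilt [ 0. -0.] q [ 0.67  0.64  0.23  0.   -1.16 -0.77] F [ 0.2  0.7 -0.5] w 1.002 0.0
```

```bash
python3 -m inch '0 0 50 0 0 0;0 0 100 0 0 0;-50 -34 100 0 0 -0.05;-100 -68 100 0 0 -0.1;-150 -102 100 0 0 -0.152;-196.5 -134 90 0 0 -0.152;-196.5 -134 40 0 0 -0.152;-196.5 -134 20 0 0 -0.152'; python3 -m inch '0 0 -16 0 0 0;0 0 -24 0 0 0;0 0 -24 0 0 0;0 0 -24 0 0 0'; python3 st.py top t2 100 420 100 340
```

```text
time: 7.68
tool_pos: [0.4301, 0.1626, 0.1375]
tool_rot: [1.918, -2.486, -0.001]
contact_force: [1.4, 1.0, 1.2]
grip_width: 0.997
grip_force: 0.0
time: 8.18
tool_pos: [0.432, 0.1639, 0.1156]
tool_rot: [-1.919, 2.486, -0.0]
contact_force: [-0.0, 0.6, -0.4]
grip_width: 0.997
grip_force: 0.0
8.175 [432.  163.9 115.6] yaw 165.3 tilt [0.001 0.001] q [ 0.7   0.24 -0.44  0.   -0.9  -0.96] F [-0.   0.6 -0.4] w 0.997 0.0
```

View pics/t2.png

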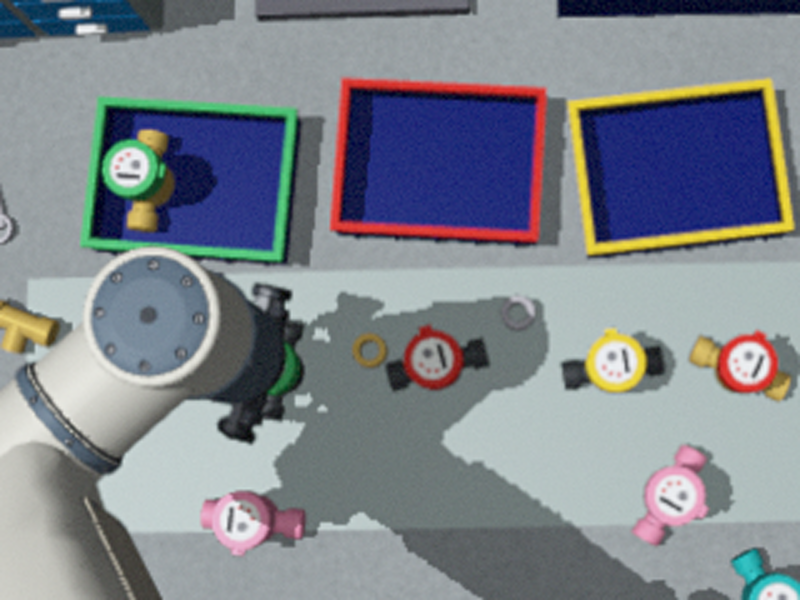

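Green brass stands upright in the left half of the green tray (crop 132,168), and the fingers straddle green dark. I'll grip it and carry it to the right slot.

```bash
python3 -m inch '0 0 0 0 0 0;0 0 0 0 0 0;0 0 0 0 0 0;0 0 0 0 0 0;0 0 0 0 0 0;0 0 0 0 0 0' -1; python3 -m inch '0 0 40 0 0 0;0 0 90 0 0 0;40 8 110 0 0 0.05;90 18 110 0 0 0.1;140 29 110 0 0 0.152;187 38 110 0 0 0.152;187 38 110 0 0 0.152'; python3 st.py;  python3 -m inch '0 0 -50 0 0 0;0 0 -85 0 0 0;0 0 -97 0 0 0;0 0 -102 0 0 0;0 0 -104 0 0 0;0 0 -106 0 0 0;0 0 -106 0 0 0'; python3 st.py
```

```text
time: 8.98
tool_pos: [0.4324, 0.1638, 0.1159]
tool_rot: [-1.919, 2.485, -0.001]
contact_force: [1.0, -1.3, 4.5]
grip_width: 0.646
grip_force: 62.1
time: 9.85
tool_pos: [0.62, 0.2017, 0.2204]
tool_rot: [2.097, -2.332, -0.004]
contact_force: [-1.0, 1.3, -5.2]
grip_width: 0.643
grip_force: 66.4
9.85 [620.  201.7 220.4] yaw 173.9 tilt [-0.006 -0.002] q [ 0.55  0.49  0.25 -0.   -1.33 -0.66] F [-1.   1.3 -5.2] w 0.643 66.4
time: 10.72
tool_pos: [0.6192, 0.2019, 0.1201]
tool_rot: [-2.102, 2.332, -0.001]
contact_force: [-0.2, -0.4, -2.2]
grip_width: 0.639
grip_force: 67.2
10.725 [619.2 201.9 120.1] yaw 174.0 tilt [0.002 0.001] q [ 0.55  0.56  0.09  0.   -1.1  -0.66] F [-0.2 -0.4 -2.2] w 0.639 67.2
```

```bash
python3 -m inch '0 0 -1 0 0 0;0 0 -1 0 0 0'; python3 -m inch '0 0 0 0 0 0;0 0 0 0 0 0;0 0 0 0 0 0;0 0 0 0 0 0;0 0 0 0 0 0' 1; python3 -m inch '0 0 51 0 0 0;0 0 101 0 0 0;-30 -32 101 0 0 -0.18;-60 -64 101 0 0 -0.36;-90 -95 101 0 0 -0.54;-120 -127 101 0 0 -0.72;-150 -159 101 0 0 -0.9;-184 -195 101 0 0 -1.08'; python3 -m inch '0 0 -40 0 0 -0.128;0 0 -80 0 0 -0.128;0 0 -95 0 0 -0.128;0 0 -104 0 0 -0.128;0 0 -104 0 0 -0.128'; python3 st.py top t3 100 420 100 340
```

```text
time: 10.98
tool_pos: [0.6192, 0.2019, 0.12]
tool_rot: [-2.102, 2.331, -0.002]
contact_force: [-2.2, 0.5, 5.3]
grip_width: 0.638
grip_force: 67.8
time: 11.6
tool_pos: [0.6186, 0.2016, 0.1178]
tool_rot: [2.103, -2.334, -0.0]
contact_force: [-0.7, 0.6, -0.8]
grip_width: 0.993
grip_force: 0.0
time: 12.6
tool_pos: [0.4336, 0.0057, 0.219]
tool_rot: [-0.595, 3.084, -0.0]
contact_force: [0.2, -0.6, 0.3]
grip_width: 1.001
grip_force: 0.0
time: 13.22
tool_pos: [0.4346, 0.0066, 0.1148]
tool_rot: [0.405, -3.115, 0.0]
contact_force: [-0.2, 0.0, 0.0]
grip_width: 0.999
grip_force: 0.0
13.225 [434.6   6.6 114.8] yaw 104.8 tilt [-0. -0.] q [ 0.38  0.19 -0.5   0.   -0.88 -1.69] F [-0.2  0.   0. ] w 0.999 0.0
```

View pics/t3.png

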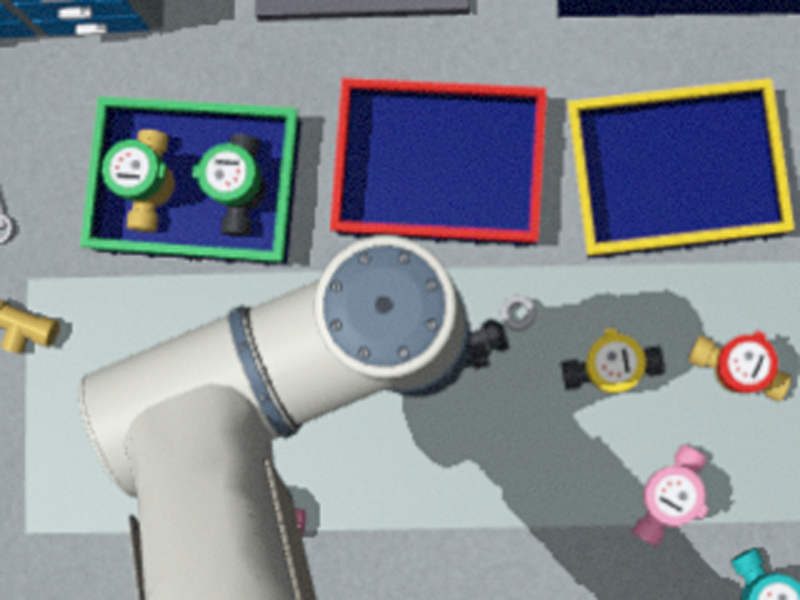

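Both green meters stand upright side by side. Now red dark, to the left slot of the red tray.

```bash
python3 -m inch '0 0 0 0 0 0;0 0 0 0 0 0;0 0 0 0 0 0;0 0 0 0 0 0;0 0 0 0 0 0;0 0 0 0 0 0' -1; python3 -m inch '0 0 40 0 0 0;0 0 95 0 0 0;30 6 110 0 0 0.18;70 14 110 0 0 0.36;110 22 110 0 0 0.54;150 31 110 0 0 0.72;180 37 110 0 0 0.9;204 42 110 0 0 1.08'; python3 -m inch '0 0 0 0 0 0.147;0 0 -50 0 0 0.147;0 0 -85 0 0 0.147;0 0 -97 0 0 0.147;0 0 -102 0 0 0.147;0 0 -104 0 0 0.147;0 0 -106 0 0 0.147;0 0 -106 0 0 0.147'; python3 st.py
```

```text
time: 14.02
tool_pos: [0.4352, 0.0065, 0.116]
tool_rot: [-0.406, 3.113, -0.001]
contact_force: [-0.3, -1.5, 5.3]
grip_width: 0.643
grip_force: 62.3
time: 15.02
tool_pos: [0.639, 0.0489, 0.2231]
tool_rot: [1.955, -2.456, -0.003]
contact_force: [-0.4, 0.3, -5.3]
grip_width: 0.638
grip_force: 66.2
time: 16.02
tool_pos: [0.6393, 0.0487, 0.1202]
tool_rot: [-2.124, 2.312, -0.002]
contact_force: [0.4, 0.4, -1.3]
grip_width: 0.641
grip_force: 66.6
16.025 [639.3  48.7 120.2] yaw 175.1 tilt [0.003 0.001] q [ 0.32  0.54  0.05  0.   -1.09 -0.4 ] F [ 0.4  0.4 -1.3] w 0.641 66.6
```

```bash
python3 -m inch '0 0 -1 0 0 0;0 0 -1 0 0 0'; python3 -m inch '0 0 0 0 0 0;0 0 0 0 0 0;0 0 0 0 0 0;0 0 0 0 0 0;0 0 0 0 0 0' 1; python3 -m inch '0 0 51 0 0 0;0 0 101 0 0 0;-35 -35 101 0 0 -0.18;-70 -70 101 0 0 -0.36;-105 -107 101 0 0 -0.54;-140 -143 101 0 0 -0.72;-175 -179 101 0 0 -0.9;-210 -215 101 0 0 -1.08'; python3 -m inch '0 0 0 0 0 -0.18;0 0 -40 0 0 -0.273;0 0 -80 0 0 -0.273;0 0 -95 0 0 -0.273;0 0 -104 0 0 -0.273;0 0 -104 0 0 -0.273'; python3 st.py top t4 200 520 100 340
```

```text
time: 16.27
tool_pos: [0.6393, 0.0487, 0.1201]
tool_rot: [-2.124, 2.312, -0.003]
contact_force: [-1.8, 1.4, 5.7]
grip_width: 0.641
grip_force: 67.6
time: 16.9
tool_pos: [0.6386, 0.0485, 0.1178]
tool_rot: [2.125, -2.314, -0.0]
contact_force: [-0.5, -0.8, -0.5]
grip_width: 0.999
grip_force: 0.0
time: 17.9
tool_pos: [0.4273, -0.1674, 0.2191]
tool_rot: [-0.624, 3.078, -0.0]
contact_force: [1.0, -0.8, 0.7]
grip_width: 1.002
grip_force: 0.0
time: 18.65
tool_pos: [0.4286, -0.1664, 0.1148]
tool_rot: [0.209, -3.134, 0.0]
contact_force: [0.1, 0.5, 0.4]
grip_width: 0.999
grip_force: 0.0
18.65 [ 428.6 -166.4  114.8] yaw 97.6 tilt [-0. -0.] q [-0.03  0.23 -0.44  0.   -0.9  -1.41] F [0.1 0.5 0.4] w 0.999 0.0
```

View pics/t4.png

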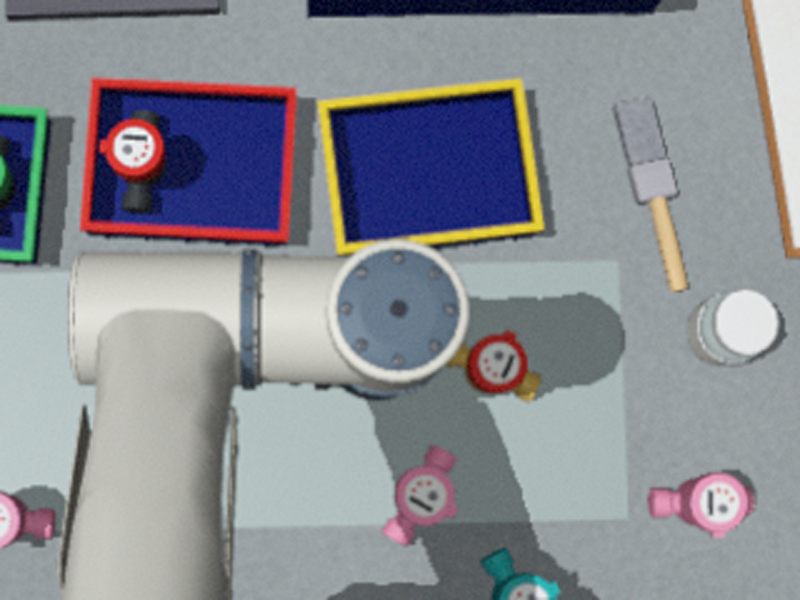

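Red dark stands upright in the red tray (crop 134,148). Next is yellow, to the middle of its tray.

```bash
python3 -m inch '0 0 0 0 0 0;0 0 0 0 0 0;0 0 0 0 0 0;0 0 0 0 0 0;0 0 0 0 0 0;0 0 0 0 0 0' -1; python3 -m inch '0 0 40 0 0 0;0 0 95 0 0 0;30 -10 110 0 0 0.18;60 -21 110 0 0 0.36;100 -36 110 0 0 0.54;135 -49 110 0 0 0.72;165 -60 110 0 0 0.9;194 -71 110 0 0 1.08'; python3 -m inch '0 0 0 0 0 0.18;0 0 0 0 0 0.36;0 0 0 0 0 0.452;0 0 0 0 0 0.452';python3 -m inch '0 0 -50 0 0 0;0 0 -85 0 0 0;0 0 -97 0 0 0;0 0 -102 0 0 0;0 0 -104 0 0 0;0 0 -106 0 0 0;0 0 -106 0 0 0'; python3 st.py
```

```text
time: 19.45
tool_pos: [0.4291, -0.1666, 0.1159]
tool_rot: [-0.209, 3.133, -0.001]
contact_force: [-1.1, 0.6, 5.0]
grip_width: 0.645
grip_force: 62.6
time: 20.45
tool_pos: [0.6229, -0.2373, 0.2228]
tool_rot: [1.797, -2.575, -0.005]
contact_force: [0.3, -0.2, -5.6]
grip_width: 0.641
grip_force: 66.5
time: 20.95
tool_pos: [0.622, -0.237, 0.2231]
tool_rot: [2.321, -2.115, -0.005]
contact_force: [1.0, -0.7, -7.0]
grip_width: 0.642
grip_force: 66.8
time: 21.82
tool_pos: [0.6233, -0.2376, 0.1202]
tool_rot: [-2.323, 2.114, -0.004]
contact_force: [1.3, -0.3, -3.4]
grip_width: 0.64
grip_force: 67.3
21.825 [ 623.3 -237.6  120.2] yaw -174.6 tilt [ 0.002 -0.001] q [-0.13  0.58  0.14  0.   -1.12  0.22] F [ 1.3 -0.3 -3.4] w 0.64 67.3
```

```bash
python3 -m inch '0 0 -1 0 0 0;0 0 -1 0 0 0'; python3 -m inch '0 0 0 0 0 0;0 0 0 0 0 0;0 0 0 0 0 0;0 0 0 0 0 0;0 0 0 0 0 0' 1; python3 -m inch '0 0 51 0 0 0;0 0 101 0 0 0;-33 -9 101 0 0 -0.18;-66 -18 101 0 0 -0.36;-99 -27 101 0 0 -0.54;-132 -35 101 0 0 -0.72;-165 -44 101 0 0 -0.9;-198 -53 101 0 0 -1.08'; python3 -m inch '0 0 0 0 0 -0.18;0 0 0 0 0 -0.36;0 0 0 0 0 -0.54;0 0 0 0 0 -0.72;0 0 0 0 0 -0.9;0 0 0 0 0 -1.048;0 0 0 0 0 -1.048'; python3 -m inch '0 0 -40 0 0 0;0 0 -80 0 0 0;0 0 -95 0 0 0;0 0 -104 0 0 0;0 0 -104 0 0 0'; python3 st.py top t5 200 520 100 340
```

```text
time: 22.08
tool_pos: [0.6234, -0.2377, 0.1201]
tool_rot: [-2.323, 2.113, -0.005]
contact_force: [-1.3, 1.9, 5.8]
grip_width: 0.644
grip_force: 68.1
time: 22.7
tool_pos: [0.6226, -0.2375, 0.1178]
tool_rot: [2.323, -2.115, -0.0]
contact_force: [0.4, 0.3, -0.2]
grip_width: 0.998
grip_force: 0.0
time: 23.7
tool_pos: [0.4235, -0.2906, 0.219]
tool_rot: [-0.897, 3.011, -0.0]
contact_force: [0.7, -0.1, 0.6]
grip_width: 1.002
grip_force: 0.0
time: 24.58
tool_pos: [0.4246, -0.2904, 0.219]
tool_rot: [0.719, 3.058, -0.0]
contact_force: [0.6, 0.6, 0.7]
grip_width: 0.999
grip_force: 0.0
time: 25.2
tool_pos: [0.425, -0.2906, 0.1154]
tool_rot: [0.719, 3.057, -0.001]
contact_force: [1.0, -0.2, 0.8]
grip_width: 1.003
grip_force: 0.0
25.2 [ 425.  -290.6  115.4] yaw 63.5 tilt [ 0.001 -0.001] q [-0.3   0.33 -0.3   0.   -0.94 -1.74] F [ 1.  -0.2  0.8] w 1.003 0.0
```

View pics/t5.png

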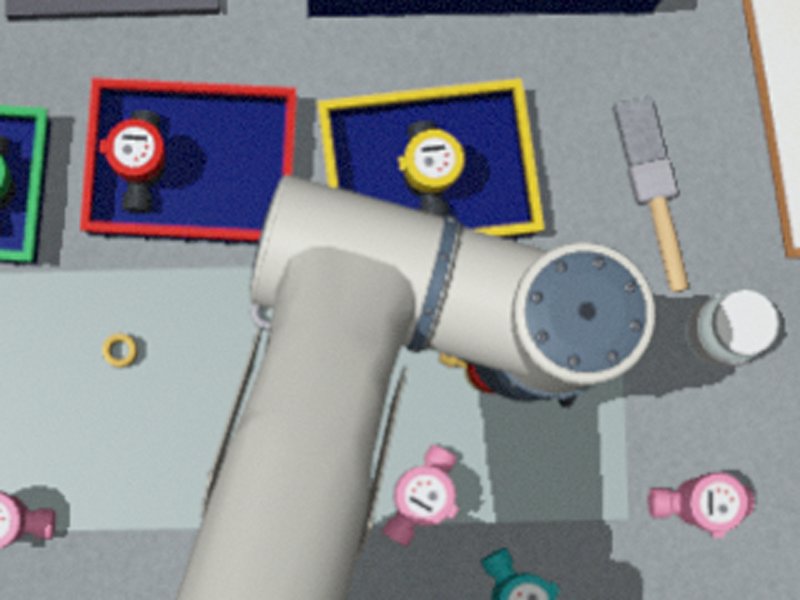

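Yellow stands in the middle of its tray, and the couplings are undisturbed. Last is red brass, to the right slot of the red tray.

```bash
python3 -m inch '0 0 0 0 0 0;0 0 0 0 0 0;0 0 0 0 0 0;0 0 0 0 0 0;0 0 0 0 0 0;0 0 0 0 0 0' -1; python3 -m inch '0 0 40 0 0 0;0 0 95 0 0 0;30 40 110 0 0 0.18;65 80 110 0 0 0.36;100 120 110 0 0 0.54;135 160 110 0 0 0.72;170 200 110 0 0 0.9;206 243 110 0 0 1.08'; python3 -m inch '0 0 0 0 0 0.18;0 0 0 0 0 0.36;0 0 0 0 0 0.54;0 0 0 0 0 0.72;0 0 0 0 0 0.868;0 0 0 0 0 0.868'; python3 st.py; python3 -m inch '0 0 -50 0 0 0;0 0 -85 0 0 0;0 0 -97 0 0 0;0 0 -102 0 0 0;0 0 -104 0 0 0;0 0 -106 0 0 0;0 0 -106 0 0 0'; python3 st.py
```

```text
time: 26.0
tool_pos: [0.425, -0.2909, 0.1161]
tool_rot: [0.72, 3.056, -0.001]
contact_force: [-1.4, 0.7, 5.2]
grip_width: 0.639
grip_force: 62.7
time: 27.0
tool_pos: [0.6308, -0.0459, 0.2235]
tool_rot: [0.961, -2.988, -0.002]
contact_force: [1.1, -1.1, -4.7]
grip_width: 0.642
grip_force: 66.2
time: 27.75
tool_pos: [0.6299, -0.0472, 0.2235]
tool_rot: [2.121, -2.315, -0.004]
contact_force: [0.1, -0.4, -5.7]
grip_width: 0.641
grip_force: 66.2
27.75 [629.9 -47.2 223.5] yaw 175.0 tilt [-0.003  0.001] q [ 0.17  0.45  0.19 -0.   -1.31 -0.26] F [ 0.1 -0.4 -5.7] w 0.641 66.2
time: 28.62
tool_pos: [0.6314, -0.0474, 0.1203]
tool_rot: [-2.123, 2.313, -0.003]
contact_force: [0.2, -0.3, -1.5]
grip_width: 0.639
grip_force: 66.5
28.625 [631.4 -47.4 120.3] yaw 175.1 tilt [0.003 0.   ] q [ 0.17  0.52  0.03  0.   -1.08 -0.26] F [ 0.2 -0.3 -1.5] w 0.639 66.5
```

```bash
python3 -m inch '0 0 -1 0 0 0;0 0 -1 0 0 0'; python3 -m inch '0 0 0 0 0 0;0 0 0 0 0 0;0 0 0 0 0 0;0 0 0 0 0 0;0 0 0 0 0 0' 1; python3 -m inch '0 0 51 0 0 0;0 0 101 0 0 0;-50 0 150 0 0 0;-100 0 180 0 0 0;-150 0 180 0 0 0;-200 0 180 0 0 0;-250 0 180 0 0 0;-250 0 180 0 0 0'; python3 st.py top t6 100 500 100 360
```

```text
time: 28.88
tool_pos: [0.6314, -0.0474, 0.1203]
tool_rot: [-2.123, 2.313, -0.004]
contact_force: [-2.1, 0.9, 5.4]
grip_width: 0.637
grip_force: 67.7
time: 29.5
tool_pos: [0.6306, -0.0475, 0.1178]
tool_rot: [2.124, -2.315, 0.0]
contact_force: [-0.2, 0.6, 0.1]
grip_width: 1.001
grip_force: 0.0
time: 30.5
tool_pos: [0.3779, -0.0477, 0.2986]
tool_rot: [-2.123, 2.312, -0.001]
contact_force: [0.9, -0.9, 0.2]
grip_width: 0.999
grip_force: 0.0
30.5 [377.9 -47.7 298.6] yaw 175.1 tilt [0.002 0.001] q [ 0.29 -0.09 -0.28 -0.   -1.37 -0.38] F [ 0.9 -0.9  0.2] w 0.999 0.0
```

View pics/t6.png

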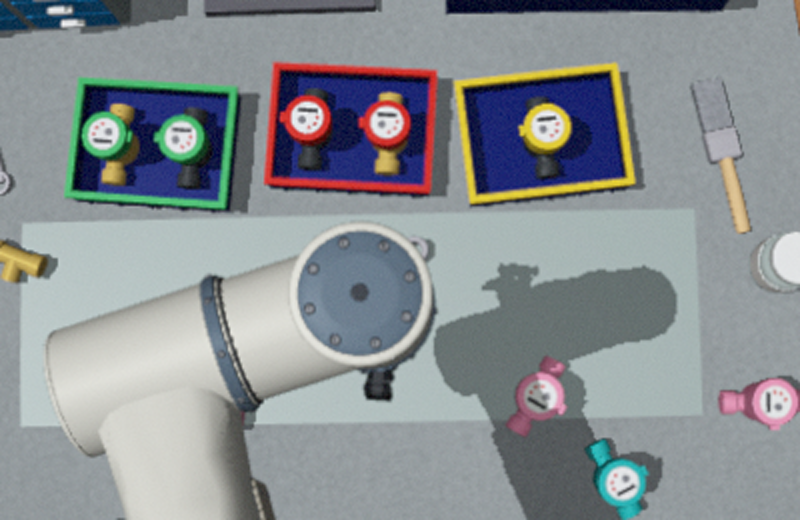

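All five stand upright in the right trays and the arm is clear.

```bash
python3 -c "
from rig import bot
print(bot.job_done())"
```

```text
the job is handed in; nothing more can be done
None
```

All five meters are sorted by ring colour, standing upright on their trays' floors, with the couplings left in place, and the job was handed in at about 31 s.

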